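# Dry-fit a tinned liner in a copper sleeve on the slide tray

### The arm

A 6-joint arm with a two-finger parallel gripper is mounted at the origin on the work surface. World frame = base frame: x ahead of the robot, y to its left, z up, the work surface at z = 0. Lengths are in m, angles in rad, forces in N, time in s.
With the tool pointing down it reaches from about 0.35 to 0.775 m from the base axis. Payload 5.5 kg.
Tool frame: the origin (TCP) lies on the centre line of the jaws, within the pads' length; the fingertips stand 17 mm ahead of it and the grasp point (between the pads) lies 2 mm behind it; z points along the fingers, y is the line along which they close (so a half turn about z gives the same grasp; the last joint's range is limited). The gripper opens to 85 mm and grips with 20 to 120 N. Pads are 22 mm wide; open, the fingers measure 114 mm over their backs; the gripper's body (76 mm by 85 mm) begins 54 mm behind the grasp point. The pads swing forward as they close: fully open they stand 13 mm farther back than shut.
Start: joints at [1.024, 0.313, 0.046, 1.304, 0, 1.431], TCP at [0.228, 0.528, 0.248] pointing down, gripper open.
Joint ranges: [-2.76, 2.76], [-0.86, 1.69], [-1.03, 1.26], [-2.2, 2.34], [-1.47, 1.5], [-3.14, 3.14]. Speed limits (rad/s): [2.57, 2.57, 3.14, 3.14, 3.14, 3.14].

### API

Orientations are given as a rotation vector (axis times angle).
In Python, from bench import ctrl gives the robot as it stands. The module is installed in compiled form; this text tells all that it offers.
- The arm moves only by the tool carry_out, never from a script. Its argument "steps" is one flat list of numbers, 7 for each row, row after row: the turn, a rotation vector about the tool's x, y, z scaled (see below), then the shift along the tool's x, y, z scaled (see below), then the opening, from 0 (shut) to 1 (fully open). A call has exactly 5 rows; each row is the pose to reach, as a shift and turn from the pose commanded when the call began, along the tool's axes at that moment; what a row does not reach only later rows make up. The controller multiplies each number of a shift by 0.15 m and each number of a turn by 120 degrees. A row lasts 1/10 s, in which the tool goes at most 50 mm and 8.59 degrees, less where a joint would pass 70% of its speed; a pose out of reach is approached as far as the arm can. A call with a number of a shift or a turn outside -1 to 1 is refused whole. A call with a gripper value outside its range is refused whole. The fingers move at their own pace and stop on an object; the grip force is fixed at half the most. Time passes only in rows, so rows that repeat a pose let the fingers close, or fill a call up. It gives the time, the measured TCP pose, the force, the opening and the grip force at its end, in the units of the state.
- ctrl.state(): the state, without advancing time (a new reading comes with each control period).
- ctrl.grab_frame(name): name is "side" or "top" or "wrist"; returns (picture, depth): 400x640x3 uint8, red, green, blue; 400x640 float32, m along the optical axis (not along the pixel's ray), 0 where there is no reading.
- ctrl.camera_model(name): a dict with "camera_matrix" (3x3 intrinsics, pixels), "dist_coeffs" ([k1, k2, p1, p2, k3] as OpenCV has them; the pictures are not rectified), "xyz" and "orientation" of the camera in the world; the wrist camera has in their place "tool_from_camera" (4x4, takes a point from camera to tool coordinates, whose origin is the TCP and whose axes are the flange's). Camera axes: x right, y up, looking along -z (the intrinsics and any distortion apply to the point x, -y, -z); pixel columns grow to the right and rows downward; lengths in m; the calibration is good to about 2 mm. A picture is of the moment at which its call begins: read the wrist's pose just before it. camera_model takes no time and is no camera call.
- ctrl.job_done(): hands the job in; it is judged then, once.
The state is a dict: "time": time; "qpos": joint angles; "qvel": joint speeds; "tau": joint torques, N m; "ee_pos": TCP position; "orientation": TCP orientation; "contact_force": force on the tool from outside, world axes, zero at the start; "moment": the same for the moment, N m; "gripper_width": opening from 0.0 (shut) to 1.0 (fully open); "finger_force": force on a finger pad.
Only numpy, scipy, OpenCV 4.12 (cv2) and the standard library are available. Lean on these libraries where they do the work, as an engineer would, in place of code of your own. Each camera call takes 0.05 s, during which the arm holds its last target. There are 200 camera calls.

### The job

Draw the slide tray fully out from under the marble slab by its brass bar handle, then stand the silver tinned liner upright in the tapered copper sleeve on the tray. Lower it gently and let it sit there loosely under its own weight: do not drop it in or press it down, or the tapers will wedge. Leave the tray out and the other pieces where they stand.

Things in the scene. Friction and masses are not known exactly. Their poses are not given: they have to be found in the camera images.
- slab: Fixed marble slab unit: slab 340 mm wide (y), 280 deep (x), underside 120 mm and top 150 mm above the bench. Origin at bench height under the middle of the slab's front edge; x points into the slab (roughly away from the robot), y along the front edge, z up. The tray slides out along its -x. May be turned up to 0.2 rad.
- tray (a joint): How far the wooden tray (150 mm wide, brass-edged, walls 42 mm high) is drawn out, in m: 0 fully in, 0.130 fully out at a hard stop. About 3 N of sliding friction; it stays where it is left.
- tray_handle (a point): Middle of the brass bar handle over the tray's front board: horizontal round bar 12 mm thick, 100 mm long, along the slab's y axis, its axis 70 mm above the bench, on a post at each end; the board's top is 42 mm above the bench. It lies 90 mm in front of the slab's edge when the tray is fully in. Axes as the slab's.
- sleeve_mouth (a point): Centre of the open mouth of the tapered copper sleeve, an upright cup on a sprung seat on the tray's centre line, 140 mm behind the handle; mouth 100 mm above the bench, 50 mm inside and 58 mm outside diameter; bore 62 mm deep, 0.3 mm narrower per mm of depth. Under the slab while the tray is in, 80 mm in front of its edge when fully out. Axes as the slab's.
- sleeve (a joint): How far the sleeve's sprung seat is pushed down, in m: 0 unloaded, stop at 0.015. It sinks 1 mm per 1.5 N, so the liner's own weight (1.7 to 3.2 N) sinks it 1 to 2 mm; more than 9 mm (13 N) wedges the tapers.
- liner: Loose silver tinned liner, a hollow cup 108 mm tall, 0.25 kg, upright on the bench left or right of the tray. Origin at the centre of its underside, z up. Outside diameter 34 mm at the foot, 52 mm at 60 mm up, then a straight collar 55 mm across from 64 mm up to the rim: grip it there. Wall 3.5 mm. Resting loosely in the sleeve, its underside is about 48 mm below the sleeve's mouth.
- tumbler: Bystander: loose brass tumbler 75 mm tall, 68 mm across the rim, standing on the bench on the other side of the tray from the liner. Origin at the centre of its underside.
- cezve: Bystander: loose copper cezve (coffee pot) 86 mm wide, 75 mm tall, with a wooden handle reaching 170 mm out, standing on the marble slab. Origin at the centre of its underside.
- stake: Bystander: loose brass planishing stake, foot 60 mm square, 92 mm tall, standing on the marble slab. Origin at the centre of its underside.
Mind the look-alikes: they are no part of the job. What is meant by the liner is not pink, and is the larger of those in its own colour.

How it is judged:
On the way, in this order (a step that is already met when the one before it is completed fails the run):
1. the tray is drawn fully out (within 10 mm of its stop) (value of joint tray above 0.12 m), for 0.2 s.
2. the liner stands in the sleeve, its underside at least 38 mm below the mouth (z of liner in the frame of sleeve_mouth below -0.038 m and horizontal distance between liner and sleeve_mouth below 0.01 m), for 0.2 s.
At the end, for the whole second after the job is handed in: The tray is out to within 10 mm of its stop; the liner rests released and still in the copper sleeve, its underside at least 38 mm below the sleeve's mouth and within 10 mm of its axis, upright within 0.12 rad (7 degrees), the sprung seat down less than 5 mm (all of step 2 and value of joint tray above 0.12 m and angle between liner's own z axis and vertical below 0.12 rad and value of joint sleeve below 0.005 m and linear speed of liner below 0.02 m/s); the robot touches nothing.
It fails at once if the liner is pressed or dropped into the sleeve hard enough to wedge it (sprung seat down more than 9 mm, about 13 N) (value of joint sleeve above 0.009 m).
It fails at once if the liner is dropped into the sleeve (moving faster than 0.5 m/s within its mouth) (z of liner in the frame of sleeve_mouth below 0 m and horizontal distance between liner and sleeve_mouth below 0.025 m and linear speed of liner above 0.5 m/s).
It fails at once if a bystander is moved more than 30 mm (distance of any of tumbler, cezve, stake from where it was at the start of the episode above 0.03 m).
It also fails if it takes over 58 s, if anything falls off the work surface, if the arm or the gripper's body presses on something with over 40 N, if the wrist force passes 120 N, or if a joint passes its speed limit or range.

## Working session

There is one attempt and no reset: what is moved stays moved. The work goes in short steps, Python scripts to look and compute and a tool call to move; the robot and the scene stay as the last step left them, time stands still between calls to the robot, and variables do not carry over. Pictures are saved under pics/ and viewed, at most 10 in all, crops included, and the job is handed in when it is done.

Besides the shell and the picture viewer there is one more tool, called after "Emit:" as name(argument=value, ...) on one line, values as JSON. carry_out: Moves the arm, as the interface text tells. Its arguments: {"type":"object","properties":{"steps":{"type":"array","items":{"type":"number","minimum":-1,"maximum":1}}},"required":["steps"]}

```bash
mkdir -p pics
cat > h.py <<'E'
import numpy as np, cv2
from scipy.spatial.transform import Rotation as R
from bench import ctrl
def shot(cam,fn):
    s=ctrl.state(); p,d=ctrl.grab_frame(cam); cv2.imwrite(f'pics/{fn}.png',p[:,:,::-1]); np.savez(f'pics/{fn}.npz',p=p,d=d,T=pose(cam,s)); return p,d
def pose(cam,s=None):
    m=ctrl.camera_model(cam); T=np.eye(4)
    if cam=='wrist':
        T[:3,:3]=R.from_rotvec(s['orientation']).as_matrix(); T[:3,3]=s['ee_pos']; return T@np.array(m['tool_from_camera'])
    o=np.array(m['orientation']); T[:3,:3]=R.from_rotvec(o).as_matrix() if o.shape==(3,) else o
    T[:3,3]=m['xyz']; return T
def rays(cam,T,uv):
    m=ctrl.camera_model(cam)
    n=cv2.undistortPoints(np.array(uv,float).reshape(-1,1,2),np.array(m['camera_matrix']),np.array(m['dist_coeffs'])).reshape(-1,2)
    return np.c_[n[:,0],-n[:,1],-np.ones(len(n))]@T[:3,:3].T
def atz(cam,T,uv,z):
    r=rays(cam,T,uv); o=T[:3,3]; return o+r*((z-o[2])/r[:,2])[:,None]
def cloud(cam,fn):
    f=np.load(f'pics/{fn}.npz'); d=f['d']; v,u=np.mgrid[:400,:640]
    r=rays(cam,f['T'],np.c_[u.ravel(),v.ravel()]); return (f['T'][:3,3]+r*d.ravel()[:,None]).reshape(400,640,3),d>0
E
python3 - <<'E'
from h import *
s=ctrl.state(); print(s); 
for c in('side','top'): shot(c,c+'1'); print(c,ctrl.camera_model(c))
a=cv2.imread('pics/side1.png');b=cv2.imread('pics/top1.png')
E
```

```text
{'time': 0.0, 'qpos': array([1.02439597e+00, 3.14003248e-01, 4.49827059e-02, 1.30359866e+00,
       1.24986008e-05, 1.43120276e+00]), 'qvel': array([ 0.00038297, -0.00103511,  0.00011743, -0.00106333,  0.00100471,
       -0.00141021]), 'tau': array([ 4.34548720e-04, -4.80629396e+01,  2.98530972e+01,  1.93538703e-02,
       -2.18860414e-04,  6.29283804e-06]), 'ee_pos': array([0.22726692, 0.5276608 , 0.24740875]), 'orientation': array([-6.34486993e-01, -3.07621487e+00,  2.68943864e-03]), 'contact_force': array([-0.2944081 , -0.94996869, -0.39840399]), 'moment': array([-0.00755013, -0.05389607, -0.00036439]), 'finger_force': 0.0, 'gripper_width': 0.9946146709612751}
side {'camera_matrix': array([[509.35388107,   0.        , 308.5555876 ],
       [  0.        , 509.35388107, 195.44086807],
       [  0.        ,   0.        ,   1.        ]]), 'dist_coeffs': array([-0.05405441,  0.        ,  0.        ,  0.        ,  0.        ]), 'xyz': array([ 0.51042911, -0.85007381,  0.99337257]), 'orientation': array([ 0.77075055, -0.05417148, -0.12056725])}
top {'camera_matrix': array([[383.09120879,   0.        , 316.42839225],
       [  0.        , 383.09120879, 199.01828353],
       [  0.        ,   0.        ,   1.        ]]), 'dist_coeffs': array([-0.01286887,  0.        ,  0.        ,  0.        ,  0.        ]), 'xyz': array([ 0.55483605, -0.01500796,  0.97594339]), 'orientation': array([ 0.08131794, -0.06518824, -1.56187029])}
```

View pics/top1.png

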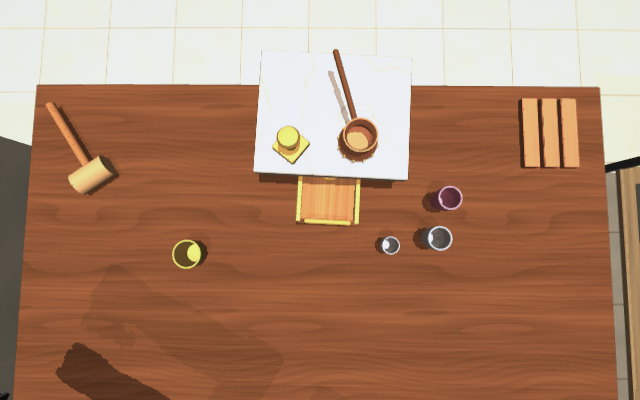

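View pics/side1.png

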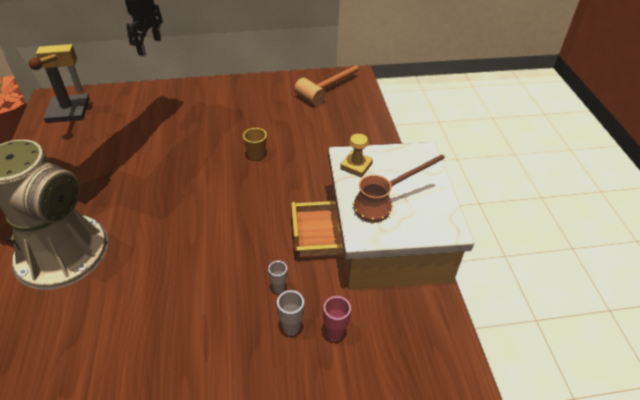

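The top view shows the large silver liner at (440,238), a small silver decoy at (390,245), the pink one at (450,198), the handle at about (328,222) and the slab's front edge from (254,177) to (408,180). The side view has the liner at (291,300).

Run:
```python
from h import *
a=cv2.imread('pics/top1.png');b=cv2.imread('pics/side1.png')
c1=cv2.resize(a[165:265,285:465],None,fx=4.4,fy=3,interpolation=3)[:, :800]
c1=cv2.resize(a[165:265,285:465],(792,440),interpolation=3)
cv2.imwrite('pics/c1.png',c1)
P,ok=cloud('top','top1'); Q,ok2=cloud('side','side1')
# slab top points
for n,X,o in(('top',P,ok),('side',Q,ok2)):
    m=o&(abs(X[...,2]-.15)<.008)&(X[...,0]>.4)&(abs(X[...,1])<.4)
    pts=X[m][:,:2].astype(np.float32); print(n,'slab',m.sum(),np.median(X[m][:,2]),cv2.boxPoints(cv2.minAreaRect(pts)))
    m=o&(X[...,2]>.055)&(X[...,2]<.085)&(abs(X[...,1])<.1)&(X[...,0]>.42)&(X[...,0]<.66)
    pts=X[m]; print('bar',m.sum(),pts.min(0),pts.max(0),np.median(pts,0))
    m=o&(X[...,2]>.1)&(X[...,2]<.125)&(X[...,1]<-.15)&(X[...,0]<.62)&(X[...,0]>.3)&(X[...,1]>-.4)
    pts=X[m]; print('liner rim',m.sum(),pts.min(0),pts.max(0),cv2.minEnclosingCircle(pts[:,:2].astype(np.float32)))
```

```text
top slab 16579 0.14927429066070164 [[ 0.67468345 -0.20577027]
 [ 0.95553815 -0.21874566]
 [ 0.9712883   0.12216966]
 [ 0.6904336   0.13514505]]
bar 235 [ 0.57840937 -0.08493455  0.06699968] [0.59239179 0.02378903 0.07863817] [ 0.58522286 -0.03064465  0.07397344]
liner rim 165 [ 0.52527191 -0.32271044  0.10026716] [ 0.61988408 -0.25699727  0.11057076] ((0.5727111101150513, -0.2972712516784668), 0.05205722898244858)
side slab 10305 0.1487063372467199 [[ 0.67473686 -0.20966464]
 [ 0.9562949  -0.22218853]
 [ 0.97162485  0.12245342]
 [ 0.6900668   0.13497731]]
bar 188 [ 0.57810682 -0.09174029  0.05529465] [0.59350542 0.02282326 0.07913166] [ 0.58530551 -0.04262926  0.07296722]
liner rim 215 [ 0.52296132 -0.3285412   0.1000079 ] [ 0.61978718 -0.2599423   0.11013484] ((0.5727676153182983, -0.30024945735931396), 0.05425116419792175)
```

View pics/c1.png

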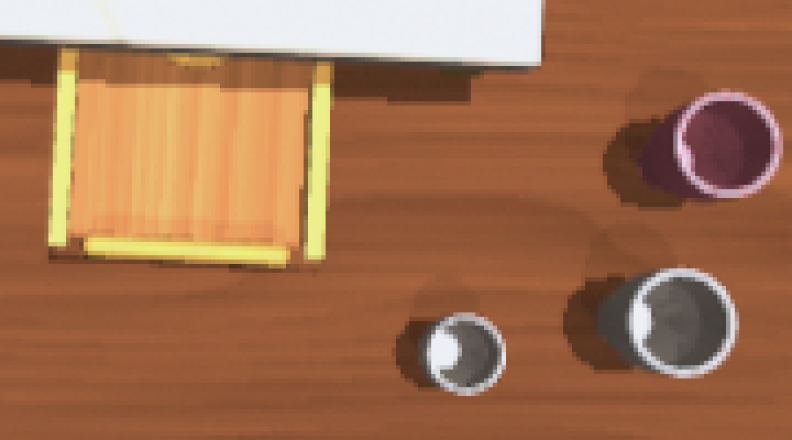

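```bash
cat >> h.py <<'E'
def rd(yaw): # tool down, tool y at angle yaw
    y=np.array([np.cos(yaw),np.sin(yaw),0]); z=np.array([0,0,-1.]); return np.c_[np.cross(y,z),y,z]
def plan(pos,yaw):
    s=ctrl.state(); C=R.from_rotvec(s['orientation']).as_matrix()
    sh=C.T@(np.array(pos)-s['ee_pos'])/.15; tn=R.from_matrix(C.T@rd(yaw)).as_rotvec()/np.radians(120)
    print('t',s['time'],'turn',tn.round(3),'shift',sh.round(3),'pos',s['ee_pos'].round(4),'yaw',round(float(np.arctan2(C[1,1],C[0,1])),4),'q',s['qpos'].round(2),'F',s['contact_force'].round(1))
E
python3 - <<'E'
from h import *
P,ok=cloud('top','top1'); Q,ok2=cloud('side','side1')
print('top rim',atz('top',pose('top'),[[439.8,237.9]],.108))
for X,o in((P,ok),(Q,ok2)):
    m=o&(X[...,2]>.098)&(X[...,2]<.125)&(X[...,1]<-.2)&(X[...,0]<.573)&(X[...,0]>.4)&(X[...,1]>-.4)
    p=X[m]; print(p.min(0),p.max(0),(p.min(0)+p.max(0))/2)
    m=o&(X[...,2]>.064)&(X[...,2]<.085)&(abs(X[...,1])<.15)&(X[...,0]>.5)&(X[...,0]<.63)
    p=X[m]; print(cv2.minAreaRect(p[:,:2].astype(np.float32)))
plan([.587,-.032,.2],-.045)
E
```

```text
top rim [[ 0.55020547 -0.28410033  0.108     ]]
[ 0.52527191 -0.31196819  0.09814871] [ 0.57259875 -0.25699727  0.10982879] [ 0.54893533 -0.28448273  0.10398875]
((0.5857222676277161, -0.030536402016878128), (0.10911004990339279, 0.012081573717296124), 87.45272827148438)
[ 0.52280159 -0.31559092  0.09807804] [ 0.57299166 -0.2599423   0.11013484] [ 0.54789662 -0.28776661  0.10410644]
((0.5857160687446594, -0.03439227119088173), (0.1147935539484024, 0.011791015043854713), 87.5672378540039)
t 0.1 turn [-0.001  0.     0.577] shift [-3.679 -2.478  0.32 ] pos [0.2273 0.5277 0.2475] yaw 1.164 q [ 1.02  0.31  0.05  1.3  -0.    1.43] F [ 0.4 -0.8 -0.3]
```

Emit:
carry_out(steps=[0,0,0.036,-0.25,-0.17,0,1,0,0,0.072,-0.5,-0.34,0,1,0,0,0.108,-0.75,-0.51,0,1,0,0,0.144,-1,-0.67,0,1,0,0,0.18,-1,-0.67,0,1])

```text
time: 0.6
ee_pos: [0.3277, 0.3726, 0.248]
orientation: [1.213, 2.897, -0.003]
contact_force: [-0.3, 0.3, -0.2]
gripper_width: 1.002
finger_force: 0.0
```

```bash
python3 -c "
from h import *
plan([.586,-.032,.2],-.045)"
```

```text
t 0.6 turn [-0.     0.001  0.393] shift [-3.13  -0.666  0.325] pos [0.3277 0.3726 0.248 ] yaw 0.7779 q [ 0.69  0.16 -0.15  1.26 -0.    1.48] F [-0.3  0.3 -0.2]
```

Emit:
carry_out(steps=[0,0,0.05,-0.25,-0.05,0,1,0,0,0.1,-0.5,-0.1,0,1,0,0,0.15,-0.75,-0.15,0,1,0,0,0.2,-1,-0.2,0,1,0,0,0.2,-1,-0.2,0,1])

```text
time: 1.1
ee_pos: [0.4126, 0.2463, 0.2479]
orientation: [1.786, 2.583, -0.001]
contact_force: [-0.0, 0.3, 0.1]
gripper_width: 0.999
finger_force: 0.0
```

```bash
python3 -c "
from h import *
plan([.586,-.032,.2],-.045)"
```

```text
t 1.1 turn [0.    0.001 0.194] shift [-2.144  0.427  0.322] pos [0.4126 0.2463 0.2479] yaw 0.361 q [ 0.37  0.13 -0.19  1.25 -0.    1.58] F [-0.   0.3  0.1]
```

Emit:
carry_out(steps=[0,0,0.05,-0.25,0.05,0,1,0,0,0.1,-0.5,0.1,0,1,0,0,0.15,-0.75,0.15,0,1,0,0,0.194,-1,0.2,0,1,0,0,0.194,-1,0.2,0,1])

```text
time: 1.6
ee_pos: [0.4944, 0.1176, 0.2477]
orientation: [2.268, 2.172, -0.0]
contact_force: [0.6, 1.6, -0.5]
gripper_width: 0.999
finger_force: 0.0
```

```bash
python3 -c "
from h import *
plan([.586,-.032,.2],-.045)"
```

```text
t 1.6 turn [0.    0.    0.001] shift [-0.97   0.653  0.319] pos [0.4944 0.1176 0.2477] yaw -0.0432 q [ 0.08  0.18 -0.13  1.26 -0.    1.69] F [ 0.6  1.6 -0.5]
```

Emit:
carry_out(steps=[0,0,0,-0.25,0.16,0.05,1,0,0,0,-0.5,0.33,0.1,1,0,0,0,-0.75,0.5,0.15,1,0,0,0,-0.97,0.65,0.2,1,0,0,0,-0.97,0.65,0.2,1])

```text
time: 2.1
ee_pos: [0.5858, -0.0315, 0.2162]
orientation: [-2.265, -2.176, 0.002]
contact_force: [-0.8, 0.2, 0.2]
gripper_width: 0.999
finger_force: 0.0
```

```bash
python3 -c "
from h import *
shot('wrist','w1')
plan([.586,-.032,.068],-.045)
P,o=cloud('wrist','w1')
m=o&(P[...,2]>.062)&(P[...,2]<.09)&(P[...,0]<.64)&(P[...,0]>.5)&(abs(P[...,1])<.15)
print(m.sum());p=P[m];print(cv2.minAreaRect(p[:,:2].astype(np.float32)),p.min(0),p.max(0))"
```

```text
t 2.15 turn [-0.001 -0.     0.003] shift [-0.017  0.013  0.991] pos [ 0.5845 -0.0296  0.2167] yaw -0.0392 q [-0.19  0.35  0.01  1.24  0.    1.42] F [-0.5 -0.1 -0.9]
1207
((0.5856429934501648, -0.031276244670152664), (0.11086733639240265, 0.011447030119597912), 87.32160949707031) [ 0.57756311 -0.08663563  0.06354623] [0.59299002 0.02409258 0.0790437 ]
```

View pics/w1.png

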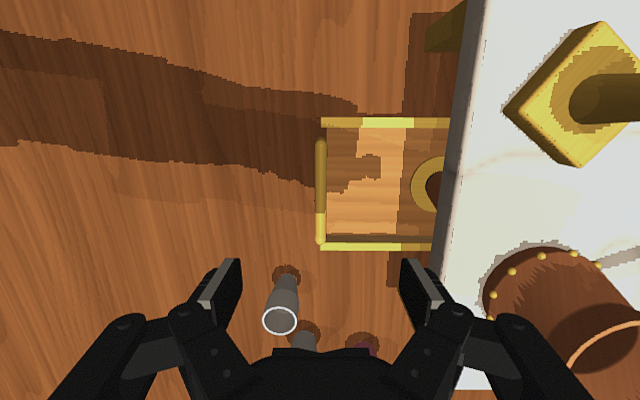

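Emit:
carry_out(steps=[0,0,0,0,0.01,0.25,1,0,0,0,-0.01,0.01,0.5,1,0,0,0,-0.01,0.01,0.75,1,0,0,0,-0.01,0.01,0.97,1,0,0,0,-0.01,0.01,0.97,0.5])

```text
time: 2.65
ee_pos: [0.5812, -0.0276, 0.0685]
orientation: [-2.254, -2.176, 0.008]
contact_force: [-0.8, 0.4, -0.3]
gripper_width: 0.859
finger_force: 0.0
```

Emit:
carry_out(steps=[0,0,0,0,0,0,0,0,0,0,0,0,0,0,0,0,0,0,0,0,0,0,0,0,0,0,0,0,0,0,0,0,0,0,0])

```text
time: 3.15
ee_pos: [0.5868, -0.0305, 0.0747]
orientation: [2.262, 2.177, 0.003]
contact_force: [-1.7, 0.3, 6.5]
gripper_width: 0.113
finger_force: 58.5
```

```bash
python3 -c "
from h import *
s=ctrl.state();print(s['gripper_width'],s['finger_force'])
d=.120
plan(s['ee_pos']-d*np.array([.999,-.045,0]),-.045)"
```

```text
0.1134272433517028 58.52192044258118
t 3.15 turn [ 0.001 -0.     0.003] shift [ 0.005 -0.8   -0.002] pos [ 0.5868 -0.0305  0.0747] yaw -0.0383 q [-0.19  0.44 -0.21  0.92  0.    1.42] F [-1.7  0.3  6.5]
```

Emit:
carry_out(steps=[0,0,0,0,-0.15,0,0,0,0,0,0,-0.3,0,0,0,0,0,0,-0.45,0,0,0,0,0,0,-0.6,0,0,0,0,0,0,-0.7,0,0])

```text
time: 3.65
ee_pos: [0.4825, -0.0258, 0.0747]
orientation: [2.261, 2.177, 0.009]
contact_force: [4.6, 4.3, 2.4]
gripper_width: 0.113
finger_force: 62.9
```

Emit:
carry_out(steps=[0,0,0,0,-0.03,0,0,0,0,0,0,-0.06,0,0,0,0,0,0,-0.09,0,0,0,0,0,0,-0.11,0,0,0,0,0,0,-0.11,0,0])

```text
time: 4.15
ee_pos: [0.4665, -0.0251, 0.0747]
orientation: [2.261, 2.178, 0.008]
contact_force: [1.3, 6.5, 8.4]
gripper_width: 0.114
finger_force: 63.4
```

Emit:
carry_out(steps=[0,0,0,0,-0.01,0,0,0,0,0,0,-0.02,0,0,0,0,0,0,-0.03,0,0,0,0,0,0,-0.04,0,0,0,0,0,0,-0.04,0,0])

```text
time: 4.65
ee_pos: [0.4628, -0.025, 0.0747]
orientation: [2.259, 2.176, 0.013]
contact_force: [6.8, 6.2, -0.1]
gripper_width: 0.11
finger_force: 62.6
```

Emit:
carry_out(steps=[0,0,0,0,-0.01,0,0,0,0,0,0,-0.02,0,0,0,0,0,0,-0.03,0,0,0,0,0,0,-0.03,0,0,0,0,0,0,-0.03,0,0])

```text
time: 5.15
ee_pos: [0.4626, -0.025, 0.0748]
orientation: [2.255, 2.173, 0.022]
contact_force: [20.5, 7.5, -13.7]
gripper_width: 0.112
finger_force: 61.2
```

The stop is reached. Next I relax the pull, release and rise.

Emit:
carry_out(steps=[0,0,0,0,0.03,0,0,0,0,0,0,0.03,0,0,0,0,0,0,0.03,0,0.6,0,0,0,0,0.03,0,1,0,0,0,0,0.03,0,1])

```text
time: 5.65
ee_pos: [0.4581, -0.0258, 0.0729]
orientation: [-2.264, -2.178, 0.001]
contact_force: [-0.3, -0.4, -0.3]
gripper_width: 0.614
finger_force: 0.0
```

Emit:
carry_out(steps=[0,0,0,0,0,0,1,0,0,0,0,0,-0.25,1,0,0,0,0,0,-0.5,1,0,0,0,0,0,-0.75,1,0,0,0,0,0,-1,1])

```text
time: 6.15
ee_pos: [0.4579, -0.0257, 0.2242]
orientation: [-2.264, -2.178, 0.001]
contact_force: [-0.1, 0.7, -0.1]
gripper_width: 0.998
finger_force: 0.0
```

```bash
python3 -c "
from h import *
shot('wrist','w2')
plan([.549,-.286,.24],-.045-np.pi/2)
plan([.549,-.286,.24],-.045+np.pi/2)
P,o=cloud('wrist','w2')
m=o&(P[...,2]>.062)&(P[...,2]<.09)&(P[...,0]<.51)&(P[...,0]>.4)&(abs(P[...,1])<.12)
p=P[m];print(cv2.minAreaRect(p[:,:2].astype(np.float32)),p.min(0),p.max(0))
m=o&(P[...,2]>.094)&(P[...,2]<.112)&(P[...,0]<.66)&(P[...,0]>.55)&(abs(P[...,1])<.12)
p=P[m];print(m.sum(),cv2.minEnclosingCircle(p[:,:2].astype(np.float32)),p.min(0),p.max(0),np.median(p[:,2]))
"
```

```text
t 6.2 turn [ 0.004 -0.003  0.753] shift [-1.707  0.654 -0.056] pos [ 0.4608 -0.0263  0.2303] yaw -0.0384 q [-0.23  0.09 -0.27  1.19 -0.    1.38] F [ 2.5 -0.8  3.4]
t 6.2 turn [ 0.003  0.004 -0.747] shift [-1.707  0.654 -0.056] pos [ 0.4608 -0.0263  0.2303] yaw -0.0384 q [-0.23  0.09 -0.27  1.19 -0.    1.38] F [ 2.5 -0.8  3.4]
((0.46304985880851746, -0.025606751441955566), (0.11050009727478027, 0.011605937033891678), 87.72686767578125) [ 0.45520469 -0.0808911   0.06206908] [0.47016561 0.02959585 0.07900254]
1114 ((0.6026223301887512, -0.03272877633571625), 0.02931320108473301) [ 0.57353919 -0.06106552  0.09401703] [ 0.63117617 -0.00412083  0.10301373] 0.10035485488374701
```

View pics/w2.png

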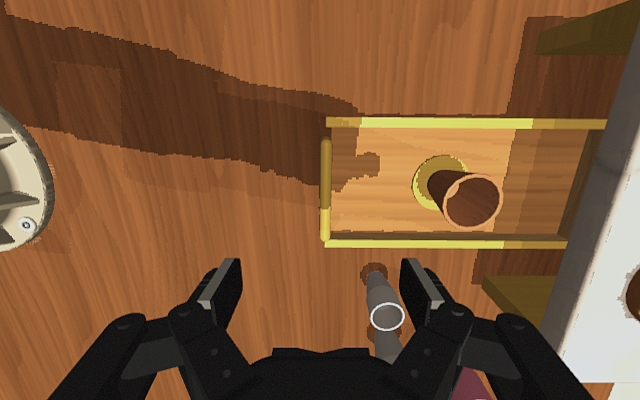

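The tray is fully out. The wrist view shows the sleeve mouth at about (472,200), and the cloud puts it at (0.6026, -0.0325). Next I go over the liner, turning 90°.

Emit:
carry_out(steps=[0,0,-0.07,-0.2,0.07,0,1,0,0,-0.14,-0.4,0.15,0,1,0,0,-0.21,-0.6,0.23,0,1,0,0,-0.28,-0.8,0.31,0,1,0,0,-0.35,-1,0.38,0,1])

```text
time: 6.7
ee_pos: [0.5098, -0.179, 0.2224]
orientation: [-1.324, -2.849, -0.0]
contact_force: [0.4, 0.4, 0.8]
gripper_width: 0.999
finger_force: 0.0
```

```bash
python3 -c "
from h import *
plan([.549,-.286,.23],-.045+np.pi/2)
"
```

```text
t 6.7 turn [ 0.    -0.    -0.394] shift [-0.714 -0.26  -0.051] pos [ 0.5098 -0.179   0.2224] yaw 0.7007 q [-0.49  0.26 -0.1   1.22  0.    0.38] F [0.4 0.4 0.8]
```

Emit:
carry_out(steps=[0,0,-0.07,-0.15,-0.05,0,1,0,0,-0.14,-0.3,-0.1,0,1,0,0,-0.21,-0.45,-0.16,0,1,0,0,-0.28,-0.6,-0.21,0,1,0,0,-0.35,-0.71,-0.26,0,1])

```text
time: 7.2
ee_pos: [0.5481, -0.2859, 0.222]
orientation: [-0.216, -3.134, -0.0]
contact_force: [0.2, 0.3, -0.3]
gripper_width: 1.0
finger_force: 0.0
```

Emit:
carry_out(steps=[0,0,-0.044,0,0,0,1,0,0,-0.044,0,0,0,1,0,0,-0.044,0,0,0,1,0,0,-0.044,0,0,0,1,0,0,-0.044,0,0,0,1])

```text
time: 7.7
ee_pos: [0.5479, -0.2841, 0.2229]
orientation: [0.08, 3.14, 0.0]
contact_force: [0.0, -0.2, 0.1]
gripper_width: 0.999
finger_force: 0.0
```

```bash
python3 -c "
from h import *
shot('wrist','w3')
P,o=cloud('wrist','w3')
p=P[o&(P[...,2]>.085)&(P[...,2]<.125)&(P[...,0]<.65)&(P[...,0]>.4)&(P[...,1]<-.2)&(P[...,1]>-.4)]
print(len(p)); 
if len(p): print(p.min(0),p.max(0),cv2.minEnclosingCircle(p[p[:,0]<.577][:,:2].astype(np.float32)))
plan([.549,-.286,.088],-.045+np.pi/2)
"
```

```text
2274
[ 0.52206819 -0.33790867  0.08500335] [ 0.6499491  -0.2590637   0.11147469] ((0.549201488494873, -0.28557661175727844), 0.027617566287517548)
t 7.75 turn [ 0.     0.    -0.003] shift [-0.008 -0.012  0.9  ] pos [ 0.5479 -0.2841  0.2229] yaw 1.5198 q [-0.61  0.4   0.11  1.28  0.   -0.56] F [-0.2  0.4 -0.1]
```

View pics/w3.png

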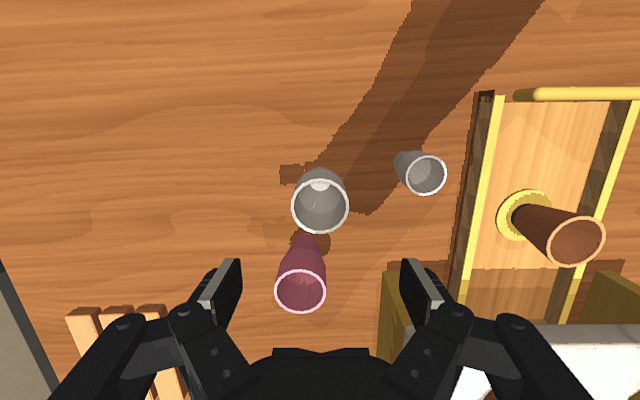

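The wrist view shows the silver liner at (320,206) in line with the jaws, the pink one at (300,290) and the small silver decoy at (420,175). I descend and grip the liner's collar.

Emit:
carry_out(steps=[0,0,0,-0.01,-0.01,0.23,1,0,0,0,-0.01,-0.01,0.46,1,0,0,0,-0.01,-0.01,0.69,1,0,0,0,-0.01,-0.01,0.91,1,0,0,0,-0.01,-0.01,0.91,1])

```text
time: 8.25
ee_pos: [0.5462, -0.2836, 0.0815]
orientation: [-0.08, -3.133, -0.008]
contact_force: [0.2, 0.6, 0.2]
gripper_width: 0.998
finger_force: 0.0
```

Emit:
carry_out(steps=[0,0,0,0,0,0,0.8,0,0,0,0,0,0,0.6,0,0,0,0,0,0,0.4,0,0,0,0,0,0,0.4,0,0,0,0,0,0,0.4])

```text
time: 8.75
ee_pos: [0.5509, -0.2868, 0.0892]
orientation: [0.079, 3.136, -0.004]
contact_force: [-0.6, 2.2, 6.3]
gripper_width: 0.64
finger_force: 63.4
```

Emit:
carry_out(steps=[0,0,0,0,0,-0.1,0.4,0,0,0,0,0,-0.3,0.4,0,0,0,0,0,-0.55,0.4,0,0,0,0,0,-0.8,0.4,0,0,0,0,0,-1,0.4])

```text
time: 9.25
ee_pos: [0.5496, -0.2864, 0.2395]
orientation: [0.08, 3.138, -0.003]
contact_force: [0.7, 0.6, -2.1]
gripper_width: 0.633
finger_force: 63.8
```

```bash
python3 -c "
from h import *
s=ctrl.state();print(s['gripper_width'],s['finger_force'])
plan([.603,-.0325,.24],-.045+np.pi/2)
"
```

```text
0.6334132506823983 63.79928335547447
t 9.25 turn [-0.001  0.001 -0.003] shift [-0.269  1.708 -0.006] pos [ 0.5496 -0.2864  0.2395] yaw 1.52 q [-0.61  0.4   0.15  1.32 -0.   -0.56] F [ 0.7  0.6 -2.1]
```

Emit:
carry_out(steps=[0,0,0,-0.02,0.15,0,0.4,0,0,0,-0.06,0.35,0,0.4,0,0,0,-0.09,0.6,0,0.4,0,0,0,-0.12,0.8,0,0.4,0,0,0,-0.15,0.95,0,0.4])

```text
time: 9.75
ee_pos: [0.5791, -0.1431, 0.2371]
orientation: [0.078, 3.14, -0.0]
contact_force: [0.7, 0.0, -2.4]
gripper_width: 0.635
finger_force: 63.8
```

Emit:
carry_out(steps=[0,0,0,-0.03,0.2,0,0.4,0,0,0,-0.06,0.4,0,0.4,0,0,0,-0.09,0.6,0,0.4,0,0,0,-0.12,0.76,0,0.4,0,0,0,-0.12,0.76,0,0.4])

```text
time: 10.25
ee_pos: [0.6032, -0.029, 0.237]
orientation: [0.074, 3.14, 0.001]
contact_force: [0.2, -0.2, -2.3]
gripper_width: 0.629
finger_force: 63.9
```

```bash
python3 -c "
from h import *
plan([.6027,-.0325,.24],-.045+np.pi/2)
for c in ('top','side','wrist'):
    shot(c,c+'4'); P,o=cloud(c,c+'4')
    for z0,z1,n in((.17,.27,'liner'),(.092,.11,'sleeve')):
        p=P[o&(P[...,2]>z0)&(P[...,2]<z1)&(abs(P[...,0]-.603)<.036)&(abs(P[...,1]+.0325)<.036)]
        if len(p): print(c,n,len(p),p.min(0),p.max(0),cv2.minEnclosingCircle(p[:,:2].astype(np.float32)))
plan([.6027,-.0325,.24],-.045+np.pi/2)
a=cv2.imread('pics/side4.png')[90:270,250:490]; b=cv2.imread('pics/wrist4.png')
cv2.imwrite('pics/c4.png',np.vstack([cv2.resize(a,(400,300),interpolation=3),cv2.resize(b,(400,250))]))
"
```

```text
t 10.25 turn [ 0.     0.    -0.001] shift [ 0.002 -0.024 -0.02 ] pos [ 0.6032 -0.029   0.237 ] yaw 1.524 q [-0.18  0.37  0.1   1.3   0.   -0.13] F [ 0.2 -0.2 -2.3]
side liner 552 [ 0.57452853 -0.06806067  0.17008589] [6.27894932e-01 2.83062574e-04 2.69643094e-01] ((0.6006677150726318, -0.03441981226205826), 0.03504803776741028)
side sleeve 154 [ 0.57540752 -0.06373095  0.09215197] [ 0.63154892 -0.00307035  0.1028484 ] ((0.6038879156112671, -0.033462222665548325), 0.030814290046691895)
wrist liner 14853 [ 0.57324578 -0.06848581  0.1701297 ] [0.6283883  0.00348739 0.26997331] ((0.5926498770713806, -0.032416194677352905), 0.036329906433820724)
wrist sleeve 530 [ 0.57410367 -0.06056107  0.09207616] [ 0.61750666 -0.00358832  0.10327687] ((0.6026679277420044, -0.03212163224816322), 0.0288055632263422)
t 10.4 turn [-0.     0.    -0.003] shift [ 0.001 -0.002 -0.022] pos [ 0.6028 -0.0323  0.2367] yaw 1.5202 q [-0.19  0.37  0.1   1.3  -0.   -0.14] F [ 0.1 -0.5 -2.5]
```

View pics/c4.png

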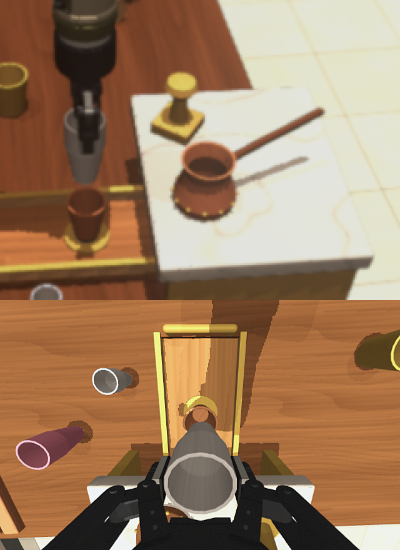

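The views show the liner held upright over the sleeve, with the foot just above its mouth. I'll fit the liner's axis in the gripper.

```bash
python3 -c "
from h import *
from scipy.optimize import least_squares
c=np.array([.603,-.0325])
P,o=cloud('wrist','wrist4')
q=P[o&(np.hypot(P[...,0]-c[0],P[...,1]-c[1])<.034)&(P[...,2]>.11)]
print('z top',np.percentile(q[:,2],[1,99,99.9]))
# rim height/centre, bottom
for z in np.arange(.125,.26,.01):
    p=q[(abs(q[:,2]-z)<.004)]
    if len(p)>20:
        e=p[p[:,0]<c[0]+.01]
        r=least_squares(lambda v:np.hypot(e[:,0]-v[0],e[:,1]-v[1])-v[2],[*c,.025],loss='soft_l1',f_scale=.002).x
        print(round(z,3),len(p),r.round(4),p[:,1].min().round(4),p[:,1].max().round(4),p[:,0].min().round(4))
"
```

```text
z top [0.18261307 0.31703675 0.3179604 ]
0.155 37 [ 0.6014 -0.0304  0.0178] -0.0396 -0.0192 0.5831
0.165 55 [ 0.6016 -0.0306  0.0195] -0.0457 -0.0139 0.5816
0.175 63 [ 0.6022 -0.0311  0.0216] -0.0423 -0.0124 0.5801
0.185 261 [ 0.6013 -0.0309  0.0222] -0.0452 -0.0118 0.5786
0.195 465 [ 0.5997 -0.031   0.0221] -0.0487 -0.0123 0.5772
0.205 650 [ 0.5992 -0.0312  0.023 ] -0.0531 -0.0118 0.5756
0.215 979 [ 0.5989 -0.0314  0.025 ] -0.0571 -0.005 0.5735
0.225 1216 [ 0.599  -0.0316  0.0251] -0.064 -0.0003 0.5736
0.235 1648 [ 0.5993 -0.0317  0.0257] -0.0642 0.0002 0.5735
0.245 2052 [ 0.5993 -0.0319  0.0256] -0.0641 0.0003 0.5735
0.255 4007 [ 0.6006 -0.0322  0.0258] -0.064 0.0005 0.5732
```

Emit:
carry_out(steps=[0,0,0,-0.013,-0.007,0,0.4,0,0,0,-0.013,-0.007,0.15,0.4,0,0,0,-0.013,-0.007,0.3,0.4,0,0,0,-0.013,-0.007,0.45,0.4,0,0,0,-0.013,-0.007,0.45,0.4])

```text
time: 10.9
ee_pos: [0.6024, -0.0339, 0.1655]
orientation: [-0.082, -3.134, -0.001]
contact_force: [-0.8, -0.5, -2.9]
gripper_width: 0.636
finger_force: 64.0
```

```bash
python3 -c "
from h import *
from scipy.optimize import least_squares
plan([.605,-.0335,.140],-.045+np.pi/2)
shot('wrist','w5');P,o=cloud('wrist','w5'); c=[.603,-.0325]
q=P[o&(np.hypot(P[...,0]-c[0],P[...,1]-c[1])<.034)&(P[...,2]>.08)]
for z in (.0985,.125,.135,.15,.16,.17):
    p=q[abs(q[:,2]-z)<.004]
    if len(p)>15: print(z,len(p),p.min(0).round(4),p.max(0).round(4))
a=cv2.imread('pics/w5.png')
cv2.imwrite('pics/c5.png',cv2.resize(a[150:400,170:470],(720,600),interpolation=3))
plan([.605,-.0335,.140],-.045+np.pi/2)
"
```

```text
t 10.9 turn [ 0.    -0.003 -0.004] shift [-0.018  0.004  0.17 ] pos [ 0.6024 -0.0339  0.1655] yaw 1.5182 q [-0.19  0.41 -0.02  1.15 -0.   -0.14] F [-0.8 -0.5 -2.9]
0.0985 662 [ 0.5742 -0.06    0.0945] [ 0.6045 -0.004   0.1025]
0.125 490 [ 0.5761 -0.0519  0.121 ] [ 0.6222 -0.0144  0.129 ]
0.135 704 [ 0.575  -0.0558  0.131 ] [ 0.6243 -0.0137  0.139 ]
0.15 1114 [ 0.5731 -0.0595  0.146 ] [ 0.6256 -0.0069  0.154 ]
0.16 1518 [ 0.5731 -0.0638  0.156 ] [ 6.255e-01 -5.000e-04  1.640e-01]
0.17 1894 [ 0.5733 -0.0641  0.166 ] [ 6.259e-01 -5.000e-04  1.740e-01]
t 10.95 turn [ 0.    -0.002 -0.004] shift [-0.011  0.004  0.183] pos [ 0.6034 -0.034   0.1674] yaw 1.5184 q [-0.19  0.41 -0.02  1.15 -0.   -0.14] F [ 0.1  0.7 -1.7]
```

View pics/c5.png

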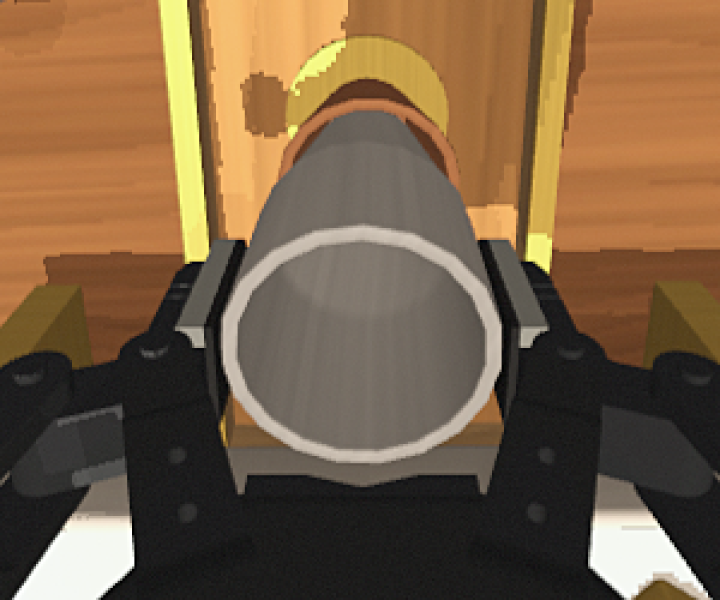

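The liner's foot is inside the mouth, seen centred in y and about 1.5 mm short in x. I correct that and lower slowly.

Emit:
carry_out(steps=[0,0,0,-0.01,0,0.02,0.4,0,0,0,-0.01,0,0.05,0.4,0,0,0,-0.01,0,0.08,0.4,0,0,0,-0.01,0,0.11,0.4,0,0,0,-0.01,0,0.11,0.4])

```text
time: 11.45
ee_pos: [0.6058, -0.033, 0.1517]
orientation: [-0.08, -3.14, -0.0]
contact_force: [-0.1, 0.2, -3.1]
gripper_width: 0.631
finger_force: 64.0
```

Emit:
carry_out(steps=[0,0,0,0,0,0.01,0.4,0,0,0,0,0,0.015,0.4,0,0,0,0,0,0.02,0.4,0,0,0,0,0,0.02,0.4,0,0,0,0,0,0.02,0.4])

```text
time: 11.95
ee_pos: [0.6061, -0.033, 0.1493]
orientation: [-0.08, -3.14, -0.0]
contact_force: [-1.1, 0.2, -1.6]
gripper_width: 0.631
finger_force: 64.1
```

Emit:
carry_out(steps=[0,0,0,0.005,0,0.005,0.4,0,0,0,0.005,0,0.01,0.4,0,0,0,0.005,0,0.015,0.4,0,0,0,0.005,0,0.02,0.4,0,0,0,0.005,0,0.02,0.4])

```text
time: 12.45
ee_pos: [0.6054, -0.033, 0.1461]
orientation: [-0.08, -3.14, -0.0]
contact_force: [-0.6, 1.0, -1.2]
gripper_width: 0.629
finger_force: 64.1
```

```bash
cat > m.py <<'E'
from h import *
import sys
def look(fn):
    shot('wrist',fn);P,o=cloud('wrist',fn); c=[.603,-.0325]
    q=P[o&(np.hypot(P[...,0]-c[0],P[...,1]-c[1])<.034)&(P[...,2]>.07)]
    s=q[(q[:,2]<.103)]; print('sleeve z top',np.percentile(s[:,2],[90,99]).round(4),'x0',s[s[:,2]>.09][:,0].min().round(4)+.029)
    f=q[abs(q[:,1]+.0325)<.004]; f=f[np.argsort(f[:,2])]
    for z in np.arange(.1,.22,.005):
        p=f[abs(f[:,2]-z)<.0025]
        if len(p): print(round(z,4),len(p),p[:,0].min().round(4),end='; ')
    print(); plan([.605,-.0335,.140],-.045+np.pi/2)
look(sys.argv[1])
E
python3 m.py w6
```

```text
sleeve z top [0.1013 0.1026] x0 0.6029
0.1 144 0.5739; 0.105 79 0.5798; 0.11 76 0.5789; 0.115 85 0.5782; 0.12 94 0.5765; 0.125 102 0.5761; 0.13 119 0.5761; 0.135 120 0.5762; 0.14 139 0.5759; 0.145 145 0.576; 0.15 168 0.5761; 0.155 184 0.576; 0.16 189 0.5762; 0.165 360 0.5761; 0.205 163 0.5941; 0.21 378 0.5929; 0.215 437 0.5924; 
t 12.5 turn [ 0.    -0.    -0.003] shift [ 0.002 -0.003  0.041] pos [ 0.6054 -0.033   0.1462] yaw 1.5201 q [-0.19  0.42 -0.05  1.1   0.   -0.14] F [-1.   0.2 -1.8]
```

Emit:
carry_out(steps=[0,0,0,0.003,0,0.005,0.4,0,0,0,0.003,0,0.01,0.4,0,0,0,0.003,0,0.015,0.4,0,0,0,0.003,0,0.02,0.4,0,0,0,0.003,0,0.02,0.4])

```text
time: 13.0
ee_pos: [0.6049, -0.033, 0.1432]
orientation: [-0.08, -3.14, -0.0]
contact_force: [-1.0, 1.2, -0.8]
gripper_width: 0.63
finger_force: 64.2
```

```bash
python3 m.py w7
```

```text
sleeve z top [0.1011 0.1027] x0 0.6032000000000001
0.1 153 0.5742; 0.105 72 0.5786; 0.11 85 0.5777; 0.115 89 0.5776; 0.12 98 0.5758; 0.125 104 0.5755; 0.13 127 0.5754; 0.135 134 0.5755; 0.14 132 0.5755; 0.145 162 0.5752; 0.15 175 0.5758; 0.155 191 0.5755; 0.16 233 0.5756; 0.165 208 0.5755; 0.2 73 0.5941; 0.205 296 0.5926; 0.21 433 0.5916; 0.215 494 0.5923; 
t 13.05 turn [ 0.    -0.    -0.003] shift [-0.001 -0.003  0.021] pos [ 0.6049 -0.0331  0.1432] yaw 1.5201 q [-0.19  0.42 -0.06  1.09  0.   -0.14] F [-2.   1.1 -1.1]
```

Emit:
carry_out(steps=[0,0,0,0.002,0.003,0.003,0.4,0,0,0,0.003,0.004,0.007,0.4,0,0,0,0.003,0.004,0.01,0.4,0,0,0,0.003,0.004,0.014,0.4,0,0,0,0.003,0.004,0.014,0.4])

```text
time: 13.55
ee_pos: [0.6048, -0.0329, 0.1413]
orientation: [0.08, 3.14, -0.001]
contact_force: [-1.1, -1.8, 1.1]
gripper_width: 0.629
finger_force: 64.2
```

```bash
python3 m.py w8
```

```text
sleeve z top [0.1006 0.1027] x0 0.6032000000000001
0.1 147 0.5742; 0.105 79 0.5783; 0.11 82 0.5772; 0.115 86 0.576; 0.12 104 0.5754; 0.125 113 0.5754; 0.13 120 0.5755; 0.135 136 0.5755; 0.14 148 0.5754; 0.145 157 0.5753; 0.15 183 0.5756; 0.155 209 0.5756; 0.16 359 0.5755; 0.165 3 0.5779; 0.2 151 0.5935; 0.205 365 0.5922; 0.21 441 0.5921; 0.215 385 0.5914; 
t 13.6 turn [-0.     0.    -0.003] shift [-0.002 -0.004  0.009] pos [ 0.6047 -0.0328  0.1414] yaw 1.5198 q [-0.19  0.42 -0.06  1.09 -0.   -0.14] F [-1.2 -1.6 -0.3]
```

Emit:
carry_out(steps=[0,0,0,0.003,-0.001,0.002,0.4,0,0,0,0.004,-0.002,0.004,0.4,0,0,0,0.004,-0.002,0.007,0.4,0,0,0,0.004,-0.002,0.007,0.4,0,0,0,0.004,-0.002,0.007,0.4])

```text
time: 14.1
ee_pos: [0.6044, -0.0329, 0.1404]
orientation: [0.08, 3.14, -0.0]
contact_force: [-0.4, -2.2, 1.3]
gripper_width: 0.629
finger_force: 64.2
```

```bash
python3 m.py w9; python3 -c "
from h import *
F=[]
for i in range(4): ctrl.grab_frame('top'); F.append(ctrl.state()['contact_force'])
print(np.mean(F,0))"
```

```text
sleeve z top [0.1005 0.1027] x0 0.6033000000000001
0.1 140 0.5743; 0.105 79 0.578; 0.11 88 0.5772; 0.115 91 0.5757; 0.12 102 0.5751; 0.125 118 0.5752; 0.13 125 0.5752; 0.135 135 0.5752; 0.14 151 0.5751; 0.145 155 0.5751; 0.15 193 0.5751; 0.155 207 0.5751; 0.16 326 0.575; 0.2 204 0.5927; 0.205 394 0.5919; 0.21 454 0.5913; 0.215 287 0.5914; 
t 14.15 turn [-0.     0.    -0.003] shift [-0.005 -0.004  0.002] pos [ 0.6044 -0.0329  0.1404] yaw 1.52 q [-0.19  0.42 -0.07  1.08 -0.   -0.14] F [-0.1 -1.7  1.5]
[ 0.57626248 -2.69411552  1.42709674]
```

The seat now carries the liner's weight, so I open gently.

Emit:
carry_out(steps=[0,0,0,0,-0.003,0,0.4,0,0,0,0,-0.003,0,0.4,0,0,0,0,-0.003,0,0.7,0,0,0,0,-0.003,0,0.85,0,0,0,0,-0.003,0,1])

```text
time: 14.85
ee_pos: [0.6035, -0.0328, 0.1398]
orientation: [-0.079, -3.14, -0.001]
contact_force: [0.2, -0.3, 0.2]
gripper_width: 0.987
finger_force: 0.0
```

Emit:
carry_out(steps=[0,0,0,0,0,0,1,0,0,0,0,0,0,1,0,0,0,0,0,-0.1,1,0,0,0,0,0,-0.2,1,0,0,0,0,0,-0.3,1])

```text
time: 15.35
ee_pos: [0.6038, -0.0331, 0.1855]
orientation: [-0.08, -3.14, -0.0]
contact_force: [0.1, -0.3, 0.3]
gripper_width: 0.995
finger_force: 0.0
```

Emit:
carry_out(steps=[0,0,0,0,0,-0.2,1,0,0,0,0,0,-0.4,1,0,0,0,0,0,-0.6,1,0,0,0,0,0,-0.7,1,0,0,0,0,0,-0.7,1])

```text
time: 15.85
ee_pos: [0.6052, -0.0334, 0.293]
orientation: [0.079, 3.135, -0.001]
contact_force: [1.2, 0.2, -0.3]
gripper_width: 1.003
finger_force: 0.0
```

```bash
python3 m.py w10; python3 -c "
from h import *
P,o=cloud('wrist','w10')
q=P[o&(np.hypot(P[...,0]-.603,P[...,1]+.0325)<.034)]
t=q[(q[:,2]>.15)&(q[:,2]<.18)]; print('rim',np.percentile(t[:,2],[50,95,99]),t.min(0),t.max(0))
m=o&(P[...,2]>.062)&(P[...,2]<.09)&(P[...,0]<.51)&(P[...,0]>.4)&(abs(P[...,1])<.12)
print('bar',cv2.minAreaRect(P[m][:,:2].astype(np.float32)))
shot('side','s10')
a=cv2.imread('pics/side4.png')
A=cv2.resize(cv2.imread('pics/s10.png')[90:270,250:490],(400,300),interpolation=3)
B=cv2.resize(cv2.imread('pics/w10.png'),(480,300)); cv2.imwrite('pics/c10.png',np.hstack([A,B[:,:400]]))
"
```

```text
sleeve z top [0.1003 0.1024] x0 0.6042000000000001
0.1 33 0.5753; 0.105 9 0.6234; 0.11 14 0.6235; 0.115 18 0.5758; 0.12 16 0.5755; 0.125 17 0.5756; 0.13 20 0.5756; 0.135 16 0.5756; 0.14 20 0.5755; 0.145 20 0.5756; 0.15 20 0.5755; 0.155 20 0.5754; 0.16 59 0.5758; 
t 15.9 turn [-0.     0.001 -0.003] shift [-1.000e-03 -1.000e-03  1.007e+00] pos [ 0.6045 -0.0333  0.291 ] yaw 1.52 q [-0.19  0.37  0.23  1.43  0.   -0.14] F [ 0.4 -0.4 -0.1]
rim [0.15917823 0.16057661 0.16113512] [ 0.57540603 -0.05908735  0.1500593 ] [ 0.63045722 -0.00555159  0.16222597]
bar ((0.46358418464660645, -0.0256534144282341), (0.11056618392467499, 0.011370917782187462), 87.35738372802734)
```

View pics/c10.png

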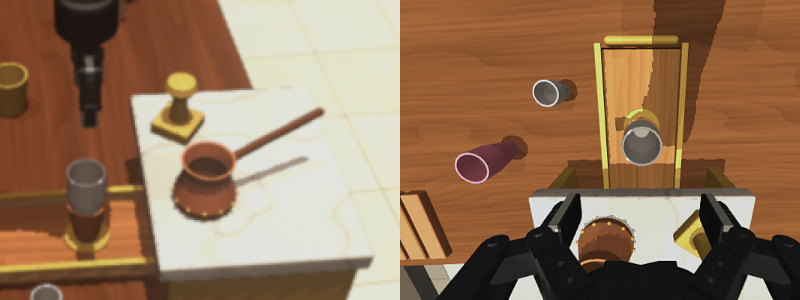

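The views show the liner upright in the sleeve, with its rim at 0.160 m, so it sits about 48 mm deep. The tray is still out and the gripper is clear.

```bash
python3 -c "
from h import *
print(ctrl.job_done())"
```

```text
the job is handed in; nothing more can be done
None
```

The tray is drawn out to its stop, the silver liner stands released and upright in the copper sleeve about 48 mm deep, the bystanders were not touched, and the job is handed in; no verdict came back.

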